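# Two-stop stroke check of a bottle-top dispenser

### The arm

A 6-joint arm with a two-finger parallel gripper is mounted at the origin on a cart in front of the work surface, level with it; the furniture and walls round the work are solid. World frame = base frame: x ahead of the robot, y to its left, z up, the work surface at z = 0. Lengths are in m, angles in rad, forces in N, time in s.
With the tool pointing down it reaches from about 0.35 to 0.925 m from the base axis. Payload 6.4 kg.
Tool frame: the origin (TCP) lies at the very end of the fingers, on their centre line; the grasp point (between the pads) lies 19 mm behind it; y points along the fingers, x is the direction in which the jaws open and shut, and the axes are right-handed (so a half turn about y gives the same grasp; the last joint's range is limited). The gripper opens to 85 mm and grips with 20 to 120 N. Pads are 22 mm wide; open, the fingers measure 114 mm over their backs; the gripper's body (76 mm by 85 mm) begins 54 mm behind the grasp point. The pads swing forward as they close: fully open they stand 13 mm farther back than shut.
Start: joints at [1.106, 0.245, 1.558, -0, 1.339, -0.174], TCP at [0.186, 0.623, 0.231] pointing down, gripper open.
Joint ranges: [-3.13, 3.13], [-1.02, 2.26], [0.13, 2.54], [-0.95, 4.09], [0.21, 2.88], [-2.74, 2.74]. Speed limits (rad/s): [2.57, 2.57, 3.14, 3.14, 3.14, 3.14].

### API

Orientations are given as [roll, pitch, yaw] about the fixed x, y, z axes, in that order (R = Rz(yaw) Ry(pitch) Rx(roll)).
In Python, from rig import robot, eyes, hand_in gives the robot as it stands.
- The arm moves only by the tool step_arm, never from a script. Its argument "rows" is a list of rows, each a list of 3 entries, a list of its own where there are three numbers: the shift along the world's x, y, z in m, then the turn about the world's z in degrees, then the gripper's target within -1 to 1 (fully open at 1, half-way at 0, shut at -1). In form: [[[x, y, z], spin, fingers], ...]. A call has 1 to 12 rows; each row is the pose to reach, as a shift and turn from the pose commanded when the call began; what a row does not reach only later rows make up. A row lasts 1/10 s, in which the tool goes at most 50 mm and 8.59 degrees, less where a joint would pass 70% of its speed; a pose out of reach is approached as far as the arm can. A call with a gripper value outside its range is refused whole. The fingers move at their own pace and stop on an object; the grip force is fixed at half the most. Time passes only in rows, so rows that repeat a pose let the fingers close. It gives the time, the measured TCP pose, the force and the opening at its end, in the units of the state.
- robot.get_obs(): the state, without advancing time (a new reading comes with each control period).
- eyes.capture(name): name is "side" or "top" or "wrist"; returns a dict with "color" (400x640x3 uint8, blue, green, red), "K" (3x3 intrinsics, pixels), "eye" and "rotation" of the camera in the world. Camera axes: x right, y up, looking along -z (the intrinsics and any distortion apply to the point x, -y, -z); pixel columns grow to the right and rows downward; lengths in m; the calibration is good to about 2 mm. A picture is of the moment at which its call begins. There is no depth.
- hand_in(): hands the job in, once; it reports no verdict.
The state is a dict: "clock": time; "joint_positions": joint angles; "joint_velocities": joint speeds; "joint_torque": joint torques, N m; "tcp_pos": TCP position; "orientation": TCP orientation; "wrist_force": force on the tool from outside, world axes, zero at the start; "wrist_torque": the same for the moment, N m; "width": opening from 0.0 (shut) to 1.0 (fully open).
Only numpy, scipy, OpenCV 4.12 (cv2) and the standard library are available. Lean on these libraries where they do the work, as an engineer would, in place of code of your own. Each camera call takes 0.05 s, during which the arm holds its last target. There are 200 camera calls.

### The job

Check the empty bottle-top dispenser before use: swing its spout round until the outlet is over the white drip cup. Then, with shut fingertips, press the blue plunger knob gently down to its soft first stop and rest there for about a second, push on through to the firm second stop without forcing it (stay under 24 N), pause briefly there, and let the knob come all the way up. Leave the spout over the cup and do not disturb the pot and vials that stand around.

Things in the scene. Friction and masses are not known exactly. Their poses are not given: they have to be found in the camera images.
- knob: Blue plunger knob, 34 mm across, 10 mm thick, on the dispenser atop the bottle. Origin: centre of its flat top, 242 mm above the worktop when fully up; z up. It moves straight down on the upright axis of the bottle, about which the spout also swivels. A light spring pushes it back up with 1 to 3 N; see barrel_top for its stops.
- barrel_top (a point): Centre of the top of the white barrel (33 mm wide) under the knob, 212 mm above the worktop. First stop: after 7 to 13 mm of travel (a volume setting that cannot be read); the knob then stands still until the push passes about 9 N, and goes 4 mm on against a stiffer spring (9 to 13 N) to the firm second stop. Over 14 N it is on the second stop.
- spout (a joint): Swivel angle of the spout, rad: 0 is over the drip cup, positive turns it anticlockwise seen from above; it starts 0.7 to 1.3 rad off and turns from -0.5 to 1.8. It is stiff (0.08 N m friction) and stays where it is left.
- spout_grip (a point): Point on the centre line of the straight level part of the white spout tube (round, 10 mm thick, 166 mm above the worktop), 88 mm out from the swivel axis; its x axis points along the tube towards the swivel axis. The tube can be gripped here across its width from above, or pushed sideways.
- spout_outlet (a point): Centre of the open lower end of the spout tip, 115 mm out from the swivel axis and 123 mm above the worktop; the tip is a 10 mm thick upright piece that hangs 43 mm down from the level tube.
- cup_mouth (a point): Centre of the mouth of the white drip cup (52 mm across outside, 46 mm inside, rim 54 mm above the worktop), which is fixed to the dispenser's grey stand 115 mm out from the swivel axis.
- sample_pot: Bystander: white-capped sample pot, 45 mm across, 48 mm high; origin at the centre of its underside, z up. Leave alone.
- vial_red: Bystander: small white vial with red cap, 24 mm across, 45 mm high; origin at the centre of its underside, z up. Leave alone.
- vial_green: Bystander: small white vial with green cap, 24 mm across, 45 mm high; origin at the centre of its underside, z up. Leave alone.
Mind the look-alikes: they are no part of the job. Of the things like the part that bears knob, leave any that is turquoise; of the rest the larger one is meant.

How it is judged:
On the way, in this order (a step that is already met when the one before it is completed fails the run):
1. the spout outlet is over the drip cup (within 12 mm of its centre) (horizontal distance between spout_outlet and cup_mouth below 0.012 m), for 0.2 s.
2. the fingers press the knob against its first stop (3.7 to 9.5 N) for 0.5 s, spout over the cup (contact force between the fingers and knob between 3.7 and 9.5 N and height (world z) of knob below 0.236 m and horizontal distance between spout_outlet and cup_mouth below 0.012 m), for 0.5 s.
3. the fingers press the knob against its second stop (over 13.8 N) for 0.2 s, spout over the cup (contact force between the fingers and knob above 13.8 N and height (world z) of knob below 0.232 m and horizontal distance between spout_outlet and cup_mouth below 0.012 m), for 0.2 s.
At the end, for the whole second after the job is handed in: The plunger knob is all the way up again (within 1.5 mm) and still, and the spout outlet is over the drip cup (within 12 mm of its centre) (height (world z) of knob above 0.2405 m and horizontal distance between spout_outlet and cup_mouth below 0.012 m and linear speed of knob below 0.01 m/s); the robot touches nothing.
It fails at once if the plunger is pushed with more than 24 N (contact force between any of the arm, the fingers and knob above 24 N).
It fails at once if the plunger is pressed while the outlet is not over the cup (height (world z) of knob below 0.238 m and horizontal distance between spout_outlet and cup_mouth above 0.02 m).
It fails at once if sample_pot is moved more than 15 mm or tipped (distance of sample_pot from where it was at the start of the episode above 0.015 m or angle between sample_pot's own z axis and vertical above 0.4 rad).
It fails at once if vial_red is moved more than 15 mm or tipped (distance of vial_red from where it was at the start of the episode above 0.015 m or angle between vial_red's own z axis and vertical above 0.4 rad).
It fails at once if vial_green is moved more than 15 mm or tipped (distance of vial_green from where it was at the start of the episode above 0.015 m or angle between vial_green's own z axis and vertical above 0.4 rad).
It also fails if it takes over 72 s, if anything falls off the work surface, if the arm or the gripper's body presses on something with over 40 N, if the wrist force passes 120 N, or if a joint passes its speed limit or range.

## Working session

There is one attempt and no reset: what is moved stays moved. The work goes in short steps, Python scripts to look and compute and a tool call to move; the robot and the scene stay as the last step left them, time stands still between calls to the robot, and variables do not carry over. Pictures are saved under pics/ and viewed, on a budget of 10 in all, crops included, one or two more only if the job needs it, and the job is handed in when it is done.

Besides the shell and the picture viewer there is one more tool, called by a JSON object that holds its "fn" and its "kwargs". step_arm: Moves the arm, as the interface text tells. Its arguments: {"type":"object","properties":{"rows":{"type":"array","items":{"type":"array"}}},"required":["rows"]}

```bash
mkdir -p pics
cat > h.py <<'E'
import numpy as np, cv2
from rig import robot, eyes, hand_in
def ray(c,u,v):
    d=np.linalg.inv(c["K"])@[u,v,1.]; d=np.array([d[0],-d[1],-d[2]])
    return np.array(c["eye"]), np.array(c["rotation"])@d
def onz(c,u,v,z):
    e,d=ray(c,u,v); return e+d*(z-e[2])/d[2]
def proj(c,p):
    q=np.array(c["rotation"]).T@(np.array(p)-c["eye"]); q=c["K"]@[q[0],-q[1],-q[2]]; return q[:2]/q[2]
def two(c1,p1,c2,p2):
    e,d=ray(c1,*p1); f,g=ray(c2,*p2)
    s=np.linalg.lstsq(np.c_[d,-g],f-e,rcond=None)[0]; a,b=e+d*s[0],f+g*s[1]
    return (a+b)/2, np.linalg.norm(a-b)
E
python3 - <<'E'
from h import *
import pickle
cs={n:eyes.capture(n) for n in("top","side")}
pickle.dump(cs,open("c0.pkl","wb"))
for n,c in cs.items(): cv2.imwrite(f"pics/{n}0.png",c["color"]); print(n,c["eye"],c["K"].tolist(),c["rotation"], [k for k in c])
print(robot.get_obs())
E
```

```text
top [ 0.38343144 -0.08779602  1.12986914] [[467.1576151833227, 0.0, 321.63914703671617], [0.0, 467.1576151833227, 194.93299298774622], [0.0, 0.0, 1.0]] [ 0.22808868  0.00522375 -1.73335127] ['color', 'K', 'eye', 'rotation']
side [ 0.52803112 -0.91506685  0.50860793] [[415.475453203396, 0.0, 319.2181358198114], [0.0, 415.475453203396, 198.50476498080013], [0.0, 0.0, 1.0]] [ 1.15236797 -0.01294205 -0.04885028] ['color', 'K', 'eye', 'rotation']
{'clock': 0.1, 'joint_positions': array([ 1.10591648e+00,  2.45733033e-01,  1.55889204e+00, -1.52333845e-06,
        1.33867817e+00, -1.74105867e-01]), 'joint_velocities': array([ 0.00028772,  0.00046482, -0.00184176,  0.00029054, -0.00123466,
       -0.00053172]), 'joint_torque': array([-2.64855316e-04, -4.30665672e+01, -3.27130079e+01, -2.04737835e-04,
        2.76255174e-03, -1.64508236e-05]), 'tcp_pos': array([0.1861243 , 0.62226628, 0.23029771]), 'orientation': array([-1.57050147,  0.00168498,  1.28002295]), 'wrist_force': array([ 0.6925388 , -0.522765  , -0.02520049]), 'wrist_torque': array([ 0.04074423, -0.04212129, -0.02514781]), 'width': 0.9994354748800444}
```

View pics/top0.png

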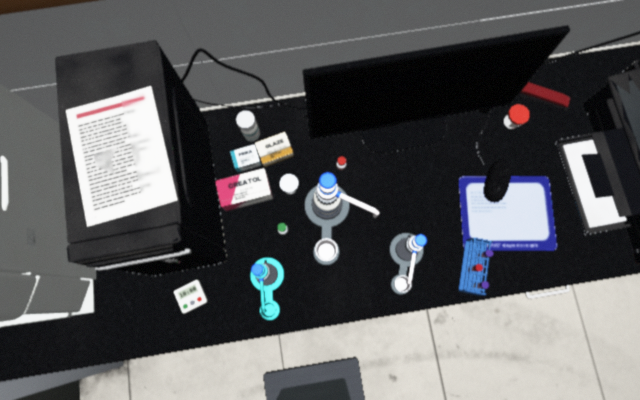

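View pics/side0.png

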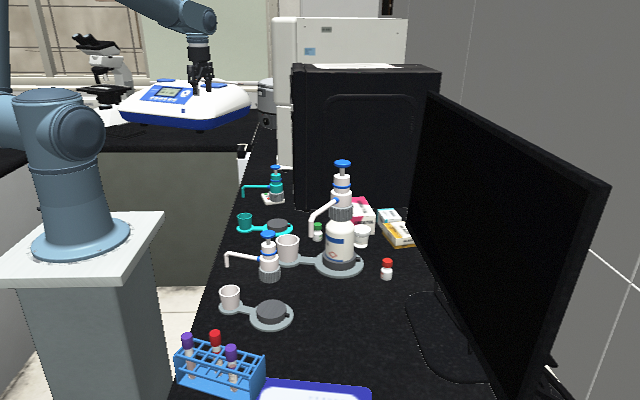

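The target is the tall dispenser. In the top view its knob is at about (327,180), the spout tip at (377,212) and the cup at (326,250). The turquoise one (265,275) and the smaller one (408,250) are look-alikes. Camera rotation is given as rpy. Next I'll measure.

```bash
sed -i 's/^def ray/from scipy.spatial.transform import Rotation as Ro\ndef cap(n):\n    c=dict(eyes.capture(n)); c["rotation"]=Ro.from_euler("xyz",c["rotation"]).as_matrix(); return c\ndef ray/' h.py
python3 - <<'E'
from h import *
import pickle
cs=pickle.load(open("c0.pkl","rb"))
for c in cs.values(): c["rotation"]=Ro.from_euler("xyz",c["rotation"]).as_matrix()
def blobs(c,lo,hi,box,mina=15):
    h=cv2.cvtColor(c["color"],cv2.COLOR_BGR2HSV); m=cv2.inRange(h,lo,hi); M=m*0; x0,y0,x1,y1=box; M[y0:y1,x0:x1]=m[y0:y1,x0:x1]
    n,l,s,ce=cv2.connectedComponentsWithStats(M)
    return [(s[i].tolist(),ce[i].round(1).tolist()) for i in range(1,n) if s[i][4]>=mina]
t,s=cs["top"],cs["side"]
print("knob top",blobs(t,(100,120,80),(125,255,255),(300,165,350,215)))
print("knob side",blobs(s,(100,120,80),(125,255,255),(325,150,360,200)))
print("white top",blobs(t,(0,0,150),(180,60,255),(270,140,390,275)))
print("red/green",blobs(t,(0,120,60),(8,255,255),(330,150,355,175)),blobs(t,(45,80,40),(85,255,255),(270,215,295,240)))
im=cv2.resize(t["color"][140:290,230:430],None,fx=4,fy=4,interpolation=cv2.INTER_CUBIC); cv2.imwrite("pics/t1.png",im)
print(onz(t,326,180,.242),onz(t,326,250,.054))
E
```

```text
knob top [([318, 171, 19, 17, 240], [327.3, 179.4]), ([336, 192, 5, 5, 15], [337.8, 194.0])]
knob side [([334, 159, 17, 9, 122], [341.9, 163.0]), ([332, 183, 19, 6, 50], [341.2, 186.2])]
white top [([270, 140, 20, 14, 193], [278.2, 145.0]), ([337, 163, 9, 5, 26], [340.8, 165.4]), ([280, 174, 19, 20, 289], [288.7, 182.9]), ([306, 183, 73, 81, 1671], [330.4, 218.8]), ([279, 226, 8, 8, 24], [283.2, 231.0])]
red/green [([337, 156, 10, 9, 67], [341.4, 159.7])] [([277, 222, 9, 9, 70], [281.1, 225.9])]
[ 0.61590556 -0.12990866  0.242     ] [ 0.50078124 -0.11151579  0.054     ]
```

View pics/t1.png

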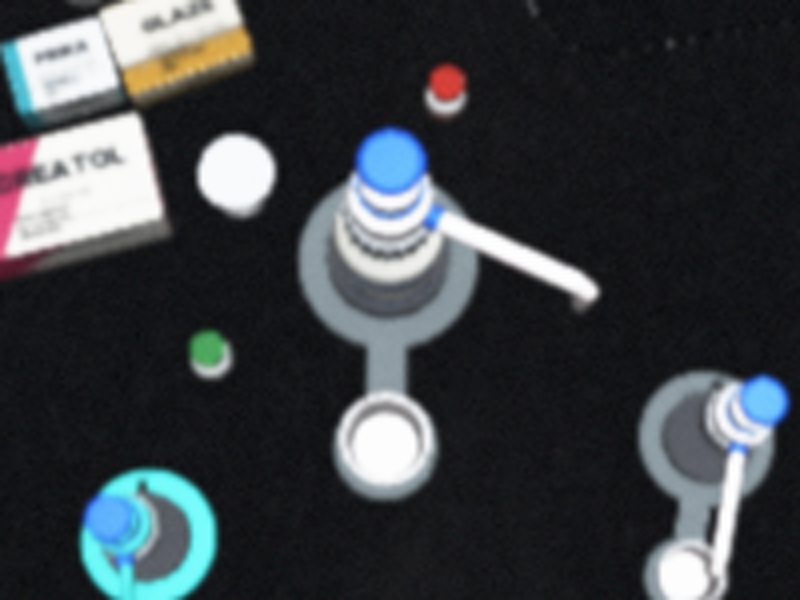

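The enlarged crop shows, in full-image pixels: knob top (327.6,180.1), cup rim centre (326.5,249.7), and spout from (339,194) to its elbow at (377.5,213). The red vial is behind, the green vial is at lower left and the pot is at left.

Run:
```python
from h import *
import pickle
cs=pickle.load(open("c0.pkl","rb"))
for c in cs.values(): c["rotation"]=Ro.from_euler("xyz",c["rotation"]).as_matrix()
t,s=cs["top"],cs["side"]
A=onz(t,327.6,180.1,.242);C=onz(t,326.5,249.7,.054)
print("A",A,"C",C,np.linalg.norm((A-C)[:2]), "two-view knob",two(t,(327.6,180),s,(342,161.5)))
print("disc",onz(t,327,205,.01))
E1=onz(t,376.5,212.5,.170);P=onz(t,341,195,.17);print("elbow",E1,np.linalg.norm((E1-A)[:2]),"P",P)
ang=lambda v:np.arctan2(v[1],v[0])
a=ang((C-A)[:2]);b=ang((E1-A)[:2]);print("cup dir",a,"spout dir",b,ang((E1-P)[:2]),"rel",(b-a+np.pi)%(2*np.pi)-np.pi)
for n,u,v,z in(("pot",288.7,182.9,.048),("red",341.4,159.7,.045),("green",281.5,226.5,.045)):print(n,onz(t,u,v,z))
o=robot.get_obs();M=Ro.from_euler("xyz",o["orientation"]).as_matrix();print(M.round(2).tolist())
```

```text
A [ 0.61519178 -0.13297784  0.242     ] C [ 0.50127496 -0.11276433  0.054     ] 0.11569628133249382 two-view knob (array([ 0.61542441, -0.13306936,  0.24065628]), np.float64(0.0006172807176762414))
disc [ 0.61379622 -0.13295015  0.01      ]
elbow [ 0.54823828 -0.22592507  0.17      ] 0.11455111480168834 P [ 0.59732146 -0.15916785  0.17      ]
cup dir 2.9659795093902375 spout dir -2.1950425355909777 -2.204789754835467 rel 1.122163262198371
pot [ 0.67418745 -0.04988708  0.048     ]
red [ 0.71163508 -0.18445967  0.045     ]
green [ 0.57313207 -0.0176451   0.045     ]
[[0.29, -0.0, -0.96], [0.96, -0.0, 0.29], [-0.0, -1.0, 0.0]]
```

Run:
```python
from h import *
import pickle
cs=pickle.load(open("c0.pkl","rb"))
for c in cs.values(): c["rotation"]=Ro.from_euler("xyz",c["rotation"]).as_matrix()
t,s=cs["top"],cs["side"]
print("tower near-right top",two(t,(187,235),s,(293,66)),"far",two(t,(157,42),s,(440,71)))
print("base corner",onz(t,95,293,0),onz(t,222,262,0), "front-left top",onz(t,70,248,.35))
print("monitor top-right",two(t,(569,27),s,(610,186)),"top-left",two(t,(304,70),s,(428,93)),"bottom",onz(t,312,136,.08),onz(t,505,105,.08))
A=np.array([.6152,-.133])
for d in (-126,):
  r=np.radians(d);G=A+.088*np.array([np.cos(r),np.sin(r)]);print("grip",G)
for k in range(0,9):
  r=np.radians(-126-8*k); print(k,(A+.088*np.array([np.cos(r),np.sin(r)])-G).round(4))
```

```text
tower near-right top (array([0.52012983, 0.10919971, 0.39569029]), np.float64(0.0050569754711074725)) far (array([0.87853872, 0.13172431, 0.38353497]), np.float64(0.00035552556222944945))
base corner [0.49511184 0.44498234 0.        ] [0.51884714 0.1388669  0.        ] front-left top [0.54141533 0.31742337 0.35      ]
monitor top-right (array([ 0.79063439, -0.60169239,  0.37799753]), np.float64(0.002061142789901878)) top-left (array([ 0.78136709, -0.11730478,  0.37455379]), np.float64(0.008706428778464366)) bottom [ 0.77046244 -0.12249356  0.08      ] [ 0.77231982 -0.59378018  0.08      ]
grip [ 0.5634749 -0.2041935]
0 [0. 0.]
1 [-0.0094  0.0079]
2 [-0.0176  0.017 ]
3 [-0.0245  0.0272]
4 [-0.0299  0.0382]
5 [-0.0337  0.0499]
6 [-0.0358  0.062 ]
7 [-0.0362  0.0743]
8 [-0.0349  0.0865]
```

{"fn": "step_arm", "kwargs": {"rows": [[[0, -0.045, 0.035], 0, 1], [[0, -0.09, 0.07], -8, 1], [[0, -0.135, 0.07], -16, 1], [[0, -0.18, 0.07], -24, 1], [[0.02, -0.225, 0.07], -32, 1], [[0.05, -0.265, 0.07], -40, 1], [[0.085, -0.3, 0.07], -48, 1], [[0.11, -0.34, 0.07], -56, 1], [[0.135, -0.38, 0.07], -64, 1], [[0.16, -0.42, 0.07], -72, 1], [[0.18, -0.465, 0.07], -80, 1], [[0.2, -0.51, 0.07], -88, 1]]}}

```text
clock: 1.3
tcp_pos: [0.3866, 0.1108, 0.3011]
orientation: [-1.571, -0.0, -0.262]
wrist_force: [0.4, 0.2, -0.7]
width: 1.001
```

{"fn": "step_arm", "kwargs": {"rows": [[[0.015, -0.045, 0], -5, 1], [[0.02, -0.09, 0], -10, 1], [[0.025, -0.14, 0], -15, 1], [[0.035, -0.185, 0], -21.3, 1], [[0.05, -0.23, 0], -21.3, 1], [[0.07, -0.27, 0], -21.3, 1], [[0.1, -0.305, 0], -21.3, 1], [[0.14, -0.317, 0], -21.3, 1], [[0.177, -0.317, 0], -21.3, 1], [[0.177, -0.317, -0.04], -21.3, 1], [[0.177, -0.317, -0.07], -21.3, 1], [[0.177, -0.317, -0.07], -21.3, 1]]}}

```text
clock: 2.5
tcp_pos: [0.5606, -0.2026, 0.2252]
orientation: [-1.572, 0.011, -0.628]
wrist_force: [-0.6, -0.0, -0.9]
width: 1.0
```

Run:
```python
from h import *
o=robot.get_obs();print(o["tcp_pos"],o["orientation"],o["wrist_force"])
a,b=cap("wrist"),cap("side"); 
cv2.imwrite("pics/w2.png",np.hstack([cv2.resize(a["color"],(400,250)),cv2.resize(b["color"][100:300,200:440],(400,333))[:250]]))
G=[.5632,-.2042,.171];A=[.6152,-.133,.171];print("proj on wrist grip,axis",proj(a,G),proj(a,A))
```

```text
[ 0.56063237 -0.20258822  0.22517228] [-1.57182739  0.0113288  -0.62759508] [-0.5579208  -0.03978429 -0.93113814]
proj on wrist grip,axis [324.37063722 222.29059109] [325.61537136  91.08669668]
```

View pics/w2.png

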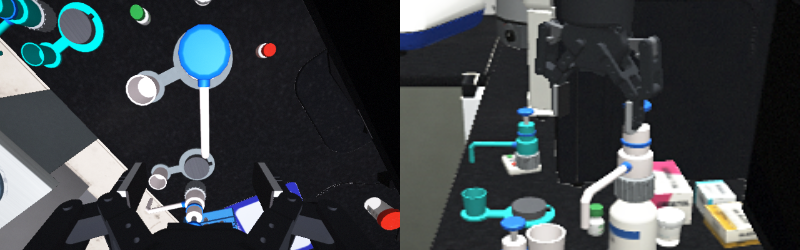

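The wrist view shows the spout tube running straight between the open fingers, from about (330,140) to (330,248) in full wrist-image pixels, in line with the grip. I'll lower and grip.

{"fn": "step_arm", "kwargs": {"rows": [[[0, 0, -0.03], 0, 1], [[0, 0, -0.06], 0, 1], [[0, 0, -0.084], 0, 1], [[0, 0, -0.084], 0, 1], [[0, 0, -0.084], 0, -1], [[0, 0, -0.084], 0, -1], [[0, 0, -0.084], 0, -1], [[0, 0, -0.084], 0, -1], [[0, 0, -0.084], 0, -1], [[0, 0, -0.084], 0, -1], [[0, 0, -0.084], 0, -1], [[0, 0, -0.084], 0, -1]]}}

```text
clock: 3.8
tcp_pos: [0.5637, -0.2046, 0.1481]
orientation: [-1.571, -0.001, -0.628]
wrist_force: [-0.6, 0.2, 5.7]
width: 0.093
```

{"fn": "step_arm", "kwargs": {"rows": [[[-0.0049, 0.0038, 0], -4, -1], [[-0.0094, 0.0079, 0], -8, -1], [[-0.0176, 0.017, 0], -16, -1], [[-0.0245, 0.0272, 0], -24, -1], [[-0.0299, 0.0382, 0], -32, -1], [[-0.0337, 0.0499, 0], -40, -1], [[-0.0358, 0.062, 0], -48, -1], [[-0.0362, 0.0743, 0], -56, -1], [[-0.0357, 0.0804, 0], -60, -1], [[-0.0349, 0.0865, 0], -64, -1], [[-0.0349, 0.0865, 0], -64, -1], [[-0.0349, 0.0865, 0], -64, -1]]}}

```text
clock: 5.0
tcp_pos: [0.5278, -0.1172, 0.148]
orientation: [-1.573, 0.0, -1.744]
wrist_force: [-6.9, 2.0, 9.6]
width: 0.095
```

Run:
```python
from h import *
o=robot.get_obs();print(o["tcp_pos"],o["orientation"],o["wrist_force"],o["width"])
a=cap("side"); b=cap("top")
cv2.imwrite("pics/s3.png",np.hstack([cv2.resize(a["color"][140:290,220:380],(480,450)),cv2.resize(b["color"][150:270,280:360],(300,450))]))
```

```text
[ 0.52782283 -0.11721433  0.14799748] [-1.57323595e+00  4.75336174e-04 -1.74411094e+00] [-6.94472624  2.04686381  9.57492414] 0.09530456808544156
```

View pics/s3.png

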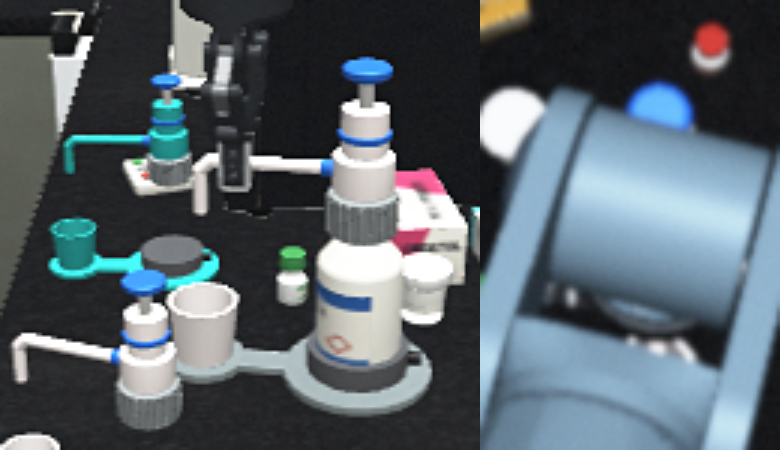

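The side view shows the outlet (crop (201,212)) directly above the cup mouth (crop (203,295)). Next I'll release and lift.

{"fn": "step_arm", "kwargs": {"rows": [[[0, 0, 0], 0, 0], [[0, 0, 0], 0, 0], [[0, 0, 0], 0, 0], [[0, 0, 0.02], 0, 0], [[0, 0, 0.06], 0, 0], [[0, 0, 0.11], 0, 0], [[0, 0, 0.15], 0, -1], [[-0.04, 0, 0.15], 0, -1], [[-0.08, 0.03, 0.15], 0, -1], [[-0.1, 0.07, 0.15], 0, -1], [[-0.1, 0.11, 0.15], 0, -1], [[-0.1, 0.15, 0.15], 0, -1]]}}

```text
clock: 6.3
tcp_pos: [0.4278, 0.0333, 0.2973]
orientation: [-1.57, 0.0, -1.746]
wrist_force: [-0.1, -0.2, 0.4]
width: -0.004
```

Run:
```python
from h import *
o=robot.get_obs();print(o["tcp_pos"],o["orientation"],o["wrist_force"],o["width"])
a=cap("side"); b=cap("top")
print(proj(a,[.5013,-.1128,.123]),proj(a,[.5013,-.1128,.054]),proj(b,[.5013,-.1128,.123]),proj(b,[.5013,-.1128,.171]),proj(b,[.5013,-.1128,.054]))
cv2.imwrite("pics/s4.png",np.hstack([cv2.resize(a["color"][140:290,220:380],(480,450)),cv2.resize(b["color"][150:270,280:360],(300,450))]))
```

```text
[0.42780015 0.03334866 0.29733825] [-1.56955615e+00  8.49824325e-05 -1.74622018e+00] [-0.06568013 -0.16301195  0.38835352] -0.0036125241226165096
[286.03875418 210.89949756] [286.64961022 239.13471487] [326.67148029 246.10686184] [326.79440677 243.32123938] [326.5135043  249.68673719]
```

View pics/s4.png

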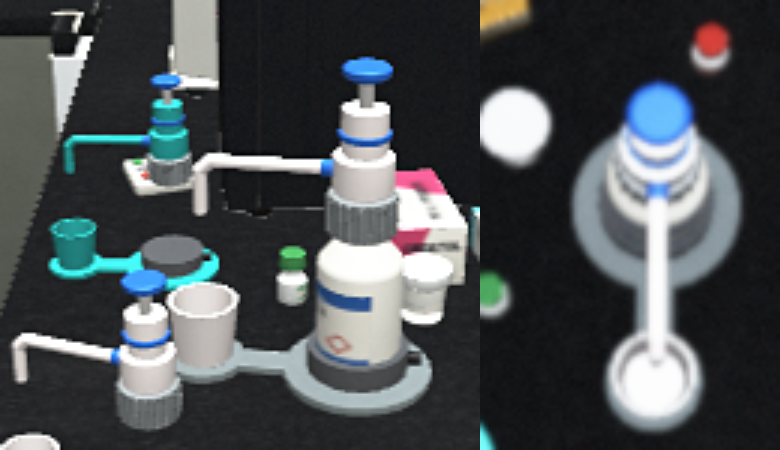

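The outlet is over the cup in both views: the elbow is at its predicted pixel to within about 2 mm. I'll move above the knob with shut fingers.

{"fn": "step_arm", "kwargs": {"rows": [[[0.03, -0.03, 0], 0, -1], [[0.06, -0.06, 0], 0, -1], [[0.09, -0.09, 0], 0, -1], [[0.12, -0.115, 0], 0, -1], [[0.15, -0.14, 0], 0, -1], [[0.175, -0.16, 0], 0, -1], [[0.187, -0.166, 0], 0, -1], [[0.187, -0.166, -0.02], 0, -1], [[0.187, -0.166, -0.04], 0, -1], [[0.187, -0.166, -0.048], 0, -1], [[0.187, -0.166, -0.048], 0, -1], [[0.187, -0.166, -0.048], 0, -1]]}}

```text
clock: 7.6
tcp_pos: [0.6157, -0.1342, 0.25]
orientation: [-1.57, -0.0, -1.745]
wrist_force: [-0.2, 0.6, 0.8]
width: -0.002
```

Run:
```python
from h import *
o=robot.get_obs();print(o["tcp_pos"],o["orientation"],o["wrist_force"],o["width"])
a=cap("side");cv2.imwrite("pics/s5.png",cv2.resize(a["color"][130:210,290:390],(600,480),interpolation=cv2.INTER_CUBIC))
```

```text
[ 0.61569516 -0.13416015  0.24996585] [-1.56993823e+00 -2.59309532e-04 -1.74487899e+00] [-0.18139722  0.59047638  0.81913426] -0.0023945478014666234
```

View pics/s5.png

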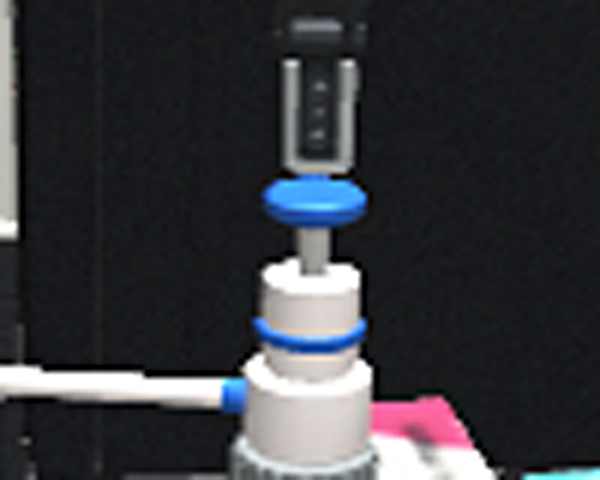

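The fingertips are centred just above the knob. I'll press slowly.

{"fn": "step_arm", "kwargs": {"rows": [[[0, 0, -0.003], 0, -1], [[0, 0, -0.006], 0, -1], [[0, 0, -0.009], 0, -1], [[0, 0, -0.011], 0, -1], [[0, 0, -0.013], 0, -1], [[0, 0, -0.013], 0, -1], [[0, 0, -0.013], 0, -1]]}}

```text
clock: 8.35
tcp_pos: [0.6156, -0.1338, 0.2365]
orientation: [-1.57, 0.0, -1.745]
wrist_force: [0.6, -0.6, 2.6]
width: 0.001
```

{"fn": "step_arm", "kwargs": {"rows": [[[0, 0, -0.001], 0, -1], [[0, 0, -0.001], 0, -1]]}}

```text
clock: 8.55
tcp_pos: [0.6156, -0.1338, 0.2354]
orientation: [-1.57, -0.0, -1.745]
wrist_force: [0.5, -0.0, 0.7]
width: -0.0
```

{"fn": "step_arm", "kwargs": {"rows": [[[0, 0, -0.001], 0, -1], [[0, 0, -0.001], 0, -1]]}}

```text
clock: 8.75
tcp_pos: [0.6156, -0.1338, 0.2343]
orientation: [-1.57, 0.0, -1.745]
wrist_force: [1.4, 0.4, 1.8]
width: 0.002
```

{"fn": "step_arm", "kwargs": {"rows": [[[0, 0, -0.001], 0, -1], [[0, 0, -0.001], 0, -1]]}}

```text
clock: 8.95
tcp_pos: [0.6156, -0.1338, 0.2333]
orientation: [-1.57, 0.0, -1.745]
wrist_force: [1.2, -0.2, 2.0]
width: 0.001
```

{"fn": "step_arm", "kwargs": {"rows": [[[0, 0, -0.001], 0, -1], [[0, 0, -0.001], 0, -1]]}}

```text
clock: 9.15
tcp_pos: [0.6156, -0.1338, 0.2323]
orientation: [-1.57, -0.0, -1.745]
wrist_force: [1.9, -0.1, 2.1]
width: -0.0
```

{"fn": "step_arm", "kwargs": {"rows": [[[0, 0, -0.0005], 0, -1], [[0, 0, -0.0005], 0, -1]]}}

```text
clock: 9.35
tcp_pos: [0.6156, -0.1338, 0.2318]
orientation: [-1.57, 0.0, -1.745]
wrist_force: [1.7, -0.5, 1.0]
width: -0.0
```

{"fn": "step_arm", "kwargs": {"rows": [[[0, 0, -0.0007], 0, -1], [[0, 0, -0.0007], 0, -1]]}}

```text
clock: 9.55
tcp_pos: [0.6155, -0.1338, 0.2311]
orientation: [-1.571, 0.0, -1.745]
wrist_force: [1.8, 0.4, 1.6]
width: -0.002
```

{"fn": "step_arm", "kwargs": {"rows": [[[0, 0, -0.0005], 0, -1], [[0, 0, -0.0005], 0, -1]]}}

```text
clock: 9.75
tcp_pos: [0.6155, -0.1338, 0.2306]
orientation: [-1.571, 0.0, -1.745]
wrist_force: [1.9, 0.5, 3.0]
width: 0.001
```

{"fn": "step_arm", "kwargs": {"rows": [[[0, 0, -0.0005], 0, -1], [[0, 0, -0.0005], 0, -1]]}}

```text
clock: 9.95
tcp_pos: [0.6155, -0.1338, 0.2302]
orientation: [-1.571, -0.0, -1.745]
wrist_force: [2.1, 0.6, 3.6]
width: 0.001
```

{"fn": "step_arm", "kwargs": {"rows": [[[0, 0, -0.0005], 0, -1], [[0, 0, -0.0005], 0, -1]]}}

```text
clock: 10.15
tcp_pos: [0.6155, -0.1338, 0.2302]
orientation: [-1.57, -0.0, -1.745]
wrist_force: [1.2, 1.1, 5.7]
width: -0.0
```

First stop reached at about 0.2302 m. I'll hold there.

{"fn": "step_arm", "kwargs": {"rows": [[[0, 0, -0.0002], 0, -1], [[0, 0, -0.0002], 0, -1], [[0, 0, -0.0002], 0, -1], [[0, 0, -0.0002], 0, -1]]}}

```text
clock: 10.55
tcp_pos: [0.6155, -0.1338, 0.2302]
orientation: [-1.57, -0.0, -1.745]
wrist_force: [0.1, 0.2, 6.3]
width: 0.001
```

{"fn": "step_arm", "kwargs": {"rows": [[[0, 0, 0], 0, -1], [[0, 0, 0], 0, -1], [[0, 0, 0], 0, -1], [[0, 0, 0], 0, -1], [[0, 0, 0], 0, -1], [[0, 0, 0], 0, -1], [[0, 0, 0], 0, -1], [[0, 0, 0], 0, -1]]}}

```text
clock: 11.35
tcp_pos: [0.6156, -0.1338, 0.2302]
orientation: [-1.57, -0.0, -1.745]
wrist_force: [-1.0, 1.3, 6.1]
width: 0.001
```

Run:
```python
from h import *
f=[]
for i in range(6):
    eyes.capture("side"); o=robot.get_obs(); f.append(o["wrist_force"][2].round(1))
print(f,o["tcp_pos"],o["clock"])
```

```text
[np.float64(5.7), np.float64(6.3), np.float64(4.6), np.float64(5.6), np.float64(5.4), np.float64(6.0)] [ 0.61555568 -0.13380751  0.23019513] 11.65
```

The first stop was held for over 1 s at about 5.7 N. Now through to the second.

{"fn": "step_arm", "kwargs": {"rows": [[[0, 0, -0.0005], 0, -1], [[0, 0, -0.001], 0, -1], [[0, 0, -0.0015], 0, -1], [[0, 0, -0.002], 0, -1], [[0, 0, -0.0025], 0, -1], [[0, 0, -0.003], 0, -1], [[0, 0, -0.003], 0, -1]]}}

```text
clock: 12.35
tcp_pos: [0.6156, -0.1338, 0.2285]
orientation: [-1.57, -0.0, -1.744]
wrist_force: [-2.4, 1.1, 10.6]
width: -0.0
```

{"fn": "step_arm", "kwargs": {"rows": [[[0, 0, -0.0005], 0, -1], [[0, 0, -0.001], 0, -1], [[0, 0, -0.001], 0, -1]]}}

```text
clock: 12.65
tcp_pos: [0.6156, -0.1338, 0.2276]
orientation: [-1.57, -0.0, -1.744]
wrist_force: [-3.9, 1.5, 11.6]
width: 0.0
```

{"fn": "step_arm", "kwargs": {"rows": [[[0, 0, -0.0005], 0, -1], [[0, 0, -0.001], 0, -1], [[0, 0, -0.001], 0, -1]]}}

```text
clock: 12.95
tcp_pos: [0.6156, -0.1338, 0.2268]
orientation: [-1.57, -0.0, -1.744]
wrist_force: [-3.8, 1.7, 12.1]
width: -0.001
```

{"fn": "step_arm", "kwargs": {"rows": [[[0, 0, -0.0005], 0, -1], [[0, 0, -0.0008], 0, -1], [[0, 0, -0.0008], 0, -1]]}}

```text
clock: 13.25
tcp_pos: [0.6156, -0.1338, 0.2261]
orientation: [-1.57, -0.0, -1.744]
wrist_force: [-3.8, 2.3, 12.3]
width: 0.0
```

{"fn": "step_arm", "kwargs": {"rows": [[[0, 0, -0.0005], 0, -1], [[0, 0, -0.0005], 0, -1]]}}

```text
clock: 13.45
tcp_pos: [0.6156, -0.1338, 0.2261]
orientation: [-1.57, -0.001, -1.744]
wrist_force: [-4.3, 2.1, 14.3]
width: 0.003
```

{"fn": "step_arm", "kwargs": {"rows": [[[0, 0, -0.0005], 0, -1], [[0, 0, -0.0005], 0, -1]]}}

```text
clock: 13.65
tcp_pos: [0.6156, -0.1338, 0.226]
orientation: [-1.57, -0.001, -1.744]
wrist_force: [-4.9, 2.8, 15.0]
width: 0.001
```

{"fn": "step_arm", "kwargs": {"rows": [[[0, 0, -0.0005], 0, -1], [[0, 0, -0.0005], 0, -1]]}}

```text
clock: 13.85
tcp_pos: [0.6156, -0.1338, 0.226]
orientation: [-1.57, -0.001, -1.744]
wrist_force: [-6.5, 2.6, 17.3]
width: 0.004
```

Run:
```python
from h import *
f=[]
for i in range(6):
    eyes.capture("side"); o=robot.get_obs(); f.append(o["wrist_force"].round(1).tolist())
print(f,o["tcp_pos"],o["clock"])
```

```text
[[-6.0, 3.5, 18.0], [-5.9, 3.5, 17.1], [-6.2, 2.6, 17.8], [-6.5, 2.5, 17.4], [-6.5, 2.8, 17.6], [-6.1, 2.0, 17.0]] [ 0.61564344 -0.13383966  0.22594545] 14.15
```

Held at the second stop for at least 0.3 s at about 17.5 N. Now I'll raise, let the knob come up, and back off.

{"fn": "step_arm", "kwargs": {"rows": [[[0, 0, 0], 0, -1], [[0, 0, 0.002], 0, -1], [[0, 0, 0.004], 0, -1], [[0, 0, 0.007], 0, -1], [[0, 0, 0.01], 0, -1], [[0, 0, 0.014], 0, -1], [[0, 0, 0.018], 0, -1], [[0, 0, 0.022], 0, -1], [[0, 0, 0.03], 0, -1], [[0, 0, 0.05], 0, -1], [[0, 0, 0.08], 0, -1], [[0, 0, 0.08], 0, -1]]}}

```text
clock: 15.35
tcp_pos: [0.6171, -0.1344, 0.3074]
orientation: [-1.563, -0.002, -1.745]
wrist_force: [-0.1, -0.2, 1.2]
width: 0.003
```

{"fn": "step_arm", "kwargs": {"rows": [[[-0.03, 0.03, 0], 0, -1], [[-0.06, 0.06, 0], 0, -1], [[-0.09, 0.09, 0], 0, -1], [[-0.12, 0.115, 0], 0, -1], [[-0.15, 0.14, 0], 0, -1], [[-0.187, 0.166, 0], 0, -1], [[-0.187, 0.166, 0], 0, -1], [[-0.187, 0.166, 0], 0, -1]]}}

```text
clock: 16.15
tcp_pos: [0.428, 0.0326, 0.3019]
orientation: [-1.57, -0.0, -1.744]
wrist_force: [0.7, -0.4, 1.5]
width: 0.002
```

Run:
```python
from h import *
a=cap("side"); b=cap("top");o=robot.get_obs();print(o["tcp_pos"],o["wrist_force"],o["clock"])
h=lambda c,x0,y0,x1,y1:cv2.findNonZero(cv2.inRange(cv2.cvtColor(c["color"],cv2.COLOR_BGR2HSV)[y0:y1,x0:x1],(100,120,80),(125,255,255))).reshape(-1,2).mean(0)+[x0,y0]
print("knob side (was 341.9,163.0)",h(a,325,150,360,175),"top (was 327.3,179.4)",h(b,310,165,345,190))
cv2.imwrite("pics/s6.png",np.hstack([cv2.resize(a["color"][140:290,220:380],(480,450)),cv2.resize(b["color"][150:270,280:360],(300,450))]))
```

```text
[0.42892323 0.03178085 0.30201158] [-0.33950776 -0.55769308 -0.28568793] 16.25
knob side (was 341.9,163.0) [341.9        163.00833333] top (was 327.3,179.4) [327.23430962 179.39748954]
```

View pics/s6.png

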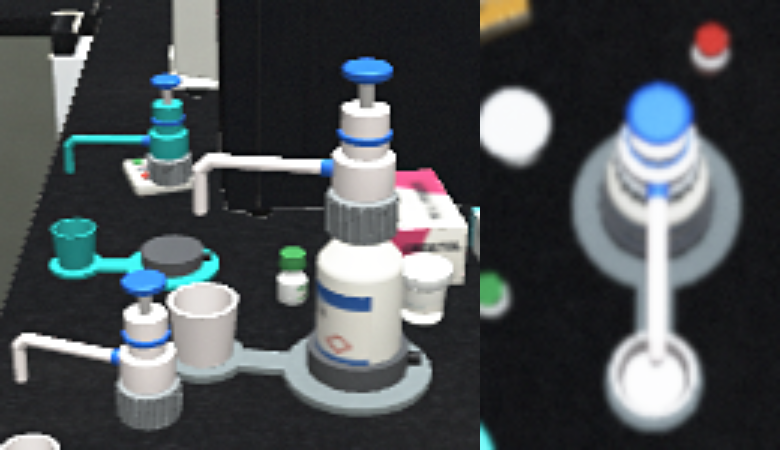

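The knob is back at its starting pixels, the spout is over the cup, the vials and pot have not moved, and the arm is clear.

```bash
python3 -c "
from rig import hand_in
print(hand_in())"
```

```text
the job is handed in; nothing more can be done
None
```

The dispenser check is done and handed in at about 16 s of the 72 s allowed; the hand-in reports no verdict.

- **Spout:** I gripped the tube and swung it about 64° clockwise until the outlet was over the white cup. The camera views put it within about 2 mm of the cup's centre, and it was in the same place in the last pictures.
- **First stop:** With shut fingertips I pressed the knob down about 12 mm to the soft stop. I held it there for over 1 s at about 5.7 N.
- **Second stop:** I pushed on about 4 mm to the firm stop and held it for at least 0.3 s. The upward force read about 17.5 N, and the highest total reading, with a sideways part of up to 7 N, was about 19 N, under the 24 N limit.
- **Last checks:** The knob is back at its starting pixels in both views, to within 0.1 px. The pot and vials look undisturbed, and the arm is clear of everything. No check failed or disagreed.

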